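# Lock out the test kiln and hold its lid half open

### The job

Lock out the little grey test kiln before it is opened: take the lock-out pin from its wooden rest and push it fully home in the wide opening of the grey terminal box. Only then lift the kiln's lid to 45 degrees and finish while still holding it there, steady, in the gripper (it falls shut if let go), so that the test tiles inside can be looked at. Leave the pots, beakers and other loose things on the table where they stand.

Things in the scene. Friction and masses are not known exactly. Their poses are not given: they have to be found in the camera images.
- kiln: The test kiln, fixed: grey box 160 mm deep (its x) by 200 mm wide (its y) on four 42 mm legs, its rim 135 mm above the table, with a 26 mm thick lid on top. Origin: centre of its underside. Its -x side (louvres and dial) is the front; the lid is hinged along the top of the far (+x) side.
- lid_hinge (a point): Middle of the lid's hinge line, 80 mm along the kiln's +x from its origin and 135 mm up; the line runs along the kiln's y.
- lid_handle (a point): Middle of the lid's handle: a black round bar 12 mm thick and 104 mm long along the kiln's y, on two 10 mm steel posts at 45 mm either side of its middle; the bar's axis is 44 mm above the lid's top. Moves with the lid: with the lid shut it is 135 mm from the hinge line towards the front and 70 mm above it.
- kiln_lid (a joint): Angle of the lid, rad: 0 shut, grows as the front edge is lifted (0.785 is 45 degrees), stop at 1.75. Nothing holds it: its weight (0.35 to 0.65 kg) makes it fall shut. The hinge turns freely and the round bar may turn between the fingers. It starts shut.
- lock_pin: The loose lock-out pin: a steel shank 8 mm thick and 35 mm long with a chamfered tip, then a steel collar 24 mm wide and 5 mm thick, then a black round grip 18 mm wide and 42 mm long; 82 mm in all. Origin: the tip of the shank; z runs up to the grip. Starts upright in the wooden rest's hole, collar on the rest's top (tip 10 mm above the table). About 50 g.
- pin_grip (a point): Middle of the pin's black grip, 61 mm above its tip.
- pin_rest: Wooden rest, fixed: block 56 x 56 x 45 mm with one hole 10 mm wide and 38 mm deep in the middle of its top. Origin: centre of its underside. It and the terminal box stand to the left of the kiln's front, one further left than the other, either way round.
- terminal_box: Terminal box, fixed: grey block 50 mm (x) by 90 mm (y) by 45 mm high with three openings in its top in a row along its y: one wide, two narrow (5 mm, the pin does not fit), and a black cable gland on its +x side. Origin: centre of its underside.
- wide_opening (a point): Mouth of the terminal box's wide opening, in its top surface: 10 mm wide, 38 mm deep, upright, with a 2 mm chamfer; 26 mm from the box's middle towards its own -y end. The pin is home when its collar sits on the box's top (tip 35 mm below the mouth).
- pot_a: Bystander, to be left alone: glazed pot with knobbed lid, 66 mm wide, 103 mm tall, in the low red crate in front of the kiln. Origin: centre of its underside.
- pot_b: Bystander, to be left alone: glazed pot with knobbed lid, 66 mm wide, 103 mm tall, also in the red crate in front of the kiln. Origin: centre of its underside.
- beaker: Bystander, to be left alone: mauve crinkle-rimmed beaker, 66 mm wide, 70 mm tall, near the table's front edge. Origin: centre of its underside.
- tile: Bystander, to be left alone: white paint mixing tile, 75 x 110 x 13 mm, lying to the left of the kiln. Origin: centre of its underside.
- glass: Bystander, to be left alone: small clear beaker, 56 mm wide, 60 mm tall, near the table's front edge on the left. Origin: centre of its underside.

How it is judged:
By the outcome, as a careful person would: the job done as asked, in the order asked, and still so for the second after the job is handed in, while the arm keeps its last pose, push and grip.
It also fails if it takes over 61 s, if anything falls off the work surface, if the arm or the gripper's body presses on something with over 40 N, if the wrist force passes 120 N, or if a joint passes its speed limit or range.

### The arm

A 7-joint arm with a two-finger parallel gripper is mounted at the origin on a cart in front of the work surface, level with it; the furniture and walls round the work are solid. World frame = base frame: x ahead of the robot, y to its left, z up, the work surface at z = 0. Lengths are in m, angles in rad, forces in N, time in s.
With the tool pointing down it reaches from about 0.425 to 0.925 m from the base axis. Payload 6.8 kg.
Tool frame: the origin (TCP) lies at the very end of the fingers, on their centre line; the grasp point (between the pads) lies 19 mm behind it; z points along the fingers, y is the line along which they close (so a half turn about z gives the same grasp; the last joint's range is limited). The gripper opens to 85 mm and grips with 20 to 120 N. Pads are 22 mm wide; open, the fingers measure 114 mm over their backs; the gripper's body (76 mm by 85 mm) begins 54 mm behind the grasp point. The pads swing forward as they close: fully open they stand 13 mm farther back than shut.
Start: joints at [1.218, 0.477, 0.022, 1.555, -0.011, 1.109, -0.083], TCP at [0.164, -0.655, 0.231] pointing down, gripper open.
Joint ranges: [-2.96, 2.96], [-0.34, 2.1], [-1.41, 1.46], [0.24, 2.44], [-1.37, 4.51], [0.17, 1.92], [-2.96, 2.96]. Speed limits (rad/s): [2.39, 2.39, 3.14, 3.14, 3.14, 3.14, 3.14].

### API

Orientations are given as a unit quaternion [w, x, y, z].
In Python, from station import bot gives the robot as it stands.
- The arm moves only by the tool nudge_tcp, called as a command line: name --argument value ..., lists and objects as JSON in quotes. Schema: {"type":"object","properties":{"motion":{"type":"object","properties":{"plan":{"type":"array","items":{"type":"array","items":{"type":"number"},"minItems":5,"maxItems":5},"minItems":1,"maxItems":20}},"additionalProperties":false,"required":["plan"]},"grip_force":{"type":"number"},"only":{"type":"string"},"quiet":{"type":"boolean"},"lines":{"type":"string"}},"required":["motion"],"additionalProperties":false}. motion is an object whose key "plan" holds a list of rows, 1 to 20 of them, each of 5 numbers: dx, dy, dz in shares of the most that a row can go, 1 being 50 mm, then a turn about the tool's z in normalised numbers (1 is pi/2 rad), then the opening from 0.0 (shut) to 1.0 (fully open); each row shifts and turns the commanded pose from where the row before left it, along the tool's axes as they then stand; what a row does not reach is not made up. A row lasts 1/10 s, in which the tool goes at most 0.05 m and 0.15 rad, less where a joint would pass 70% of its speed; a pose out of reach is approached as far as the arm can. The fingers move at their own pace and stop on an object; grip_force is the grip in N (left out, the last holds). Time passes only in rows, so rows that do not move let the fingers close. The tool returns the time, the measured TCP pose, the force, the opening and the grip force at its end. only (a regular expression) keeps the lines of the reply that match it, lines (a string "A,B") keeps lines A to B, and quiet returns only ok. A shift or turn number past 1, either way, is cut back to 1. Input that does not fit is refused with a message, and nothing moves.
- bot.get_obs(): the state, without advancing time (a new reading comes with each control period).
- bot.read_camera(name): name is "scene" or "top"; returns the picture (384x512x3 uint8, blue, green, red); there is no depth.
- bot.camera_info(name): a dict with "vertical_fov" (degrees; the focal length in pixels is half the picture's height over the tangent of half this angle, whatever the lens; pixels are square), "cx", "cy" (the principal point, pixels), "view" (4x4, takes a point from world to camera coordinates). Camera axes: x right, y up, looking along -z (the intrinsics and any distortion apply to the point x, -y, -z); pixel columns grow to the right and rows downward; lengths in m; the calibration is good to about 2 mm. A picture is of the moment at which its call begins. camera_info takes no time and is no camera call.
- bot.hand_in(): hands the job in; it is judged then, once.
The state is a dict: "t": time; "q": joint angles; "joint_vel": joint speeds; "joint_torque": joint torques, N m; "eef_pos": TCP position; "tool_rot": TCP orientation; "contact_force": force on the tool from outside, world axes, zero at the start; "torque": the same for the moment, N m; "gripper_width": opening from 0.0 (shut) to 1.0 (fully open); "grasp_force": force on a finger pad.
Only numpy, scipy, OpenCV 4.12 (cv2) and the standard library are available. Lean on these libraries where they do the work, as an engineer would, in place of code of your own. Each camera call takes 0.05 s, during which the arm holds its last target. There are 200 camera calls.

## Working session

There is one attempt and no reset: what is moved stays moved. The work goes in short steps, Python scripts to look and compute and a tool call to move; the robot and the scene stay as the last step left them, time stands still between calls to the robot, and variables do not carry over. Pictures are saved under pics/ and viewed, at most 13 in all, crops included, and the job is handed in when it is done.

```bash
ls; mkdir -p pics; python3 - <<'E'
from station import bot
import cv2
for n in("scene","top"):
    cv2.imwrite(f"pics/{n}0.png",bot.read_camera(n)); print(n,bot.camera_info(n))
o=bot.get_obs();print(o)
E
```

```text
pics
station.py
scene {'vertical_fov': 48.05117654589368, 'cx': 252.28481663762017, 'cy': 192.55409466895296, 'view': array([[-0.65574504, -0.75495827, -0.00603783,  0.39092707],
       [ 0.41290034, -0.36531122,  0.83430271, -0.30506909],
       [-0.63206942,  0.54459684,  0.55127355, -0.8355502 ],
       [ 0.        ,  0.        ,  0.        ,  1.        ]])}
top {'vertical_fov': 52.68493340380131, 'cx': 249.56790574850038, 'cy': 189.0238331955807, 'view': array([[-0.02154786, -0.99941138,  0.0266941 ,  0.06539707],
       [ 0.98038697, -0.01589079,  0.19644052, -0.51731678],
       [-0.19590071,  0.03040342,  0.98015231, -1.05115151],
       [ 0.        ,  0.        ,  0.        ,  1.        ]])}
{'t': 0.1, 'q': array([ 1.21790146,  0.47772552,  0.02235334,  1.55634346, -0.01151827,
        1.10934752, -0.08312269]), 'joint_vel': array([ 0.00049168, -0.00153447, -0.00143486, -0.00208934,  0.00071409,
       -0.00048041,  0.00062398]), 'joint_torque': array([ 4.73784108e-03, -5.97756457e+01,  1.61322344e+00, -2.81953919e+01,
        1.27287905e-02,  4.95780056e-03, -1.65163993e-05]), 'eef_pos': array([ 0.16344577, -0.65434938,  0.2304216 ]), 'tool_rot': array([-8.32780285e-04,  9.92519658e-01,  1.22081982e-01, -1.59145664e-04]), 'contact_force': array([-0.40618555, -0.33995602, -0.85235719]), 'torque': array([-0.01110916,  0.0355326 , -0.00206005]), 'grasp_force': 0.0, 'gripper_width': 0.9999024245981312}
```

View pics/scene0.png

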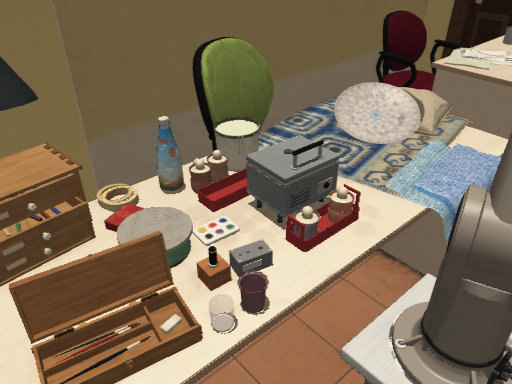

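View pics/top0.png

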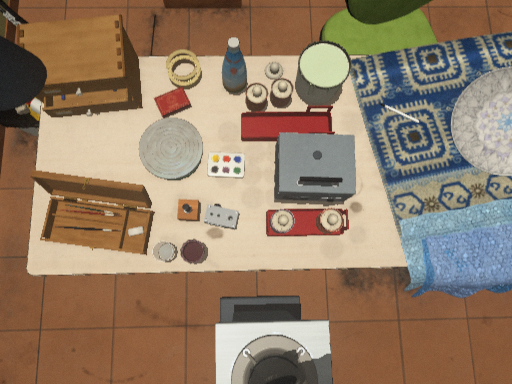

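The scene view shows the pin in the wooden rest at about (212,258), the terminal box at (251,257), and the kiln with its bar at (305,152). In the top view the rest is at (189,209), the box at (222,216), the kiln at (316,167) and the handle at (320,181). Next I'll build helpers and enlarge crops.

```bash
cat > h.py <<'E'
import numpy as np, cv2
from station import bot
def cam(n):
    c=bot.camera_info(n); f=192/np.tan(np.radians(c["vertical_fov"]/2)); return f,c["cx"],c["cy"],np.array(c["view"])
def proj(n,p):
    f,cx,cy,V=cam(n); q=V[:3,:3]@np.asarray(p,float)+V[:3,3]; return np.array([cx+f*q[0]/-q[2],cy-f*q[1]/-q[2]])
def ray(n,uv):
    f,cx,cy,V=cam(n); d=V[:3,:3].T@np.array([(uv[0]-cx)/f,-(uv[1]-cy)/f,-1]); return -V[:3,:3].T@V[:3,3],d/np.linalg.norm(d)
def plane(n,uv,z):
    o,d=ray(n,uv); return o+d*(z-o[2])/d[2]
def tri(u1,u2):
    (a,d),(b,e)=ray("scene",u1),ray("top",u2); s=np.linalg.lstsq(np.c_[d,-e],b-a,rcond=None)[0]
    p,q=a+s[0]*d,b+s[1]*e; return (p+q)/2,np.linalg.norm(p-q)
E
python3 - <<'E'
from h import *
s=cv2.imread("pics/scene0.png");t=cv2.imread("pics/top0.png")
A=cv2.resize(t[185:235,170:250],None,fx=7,fy=7,interpolation=2)
B=cv2.resize(t[125:205,265:365],None,fx=5.6,fy=5.6,interpolation=2)[:,:560]
C=cv2.resize(s[235:295,190:280],None,fx=6.2,fy=6.2,interpolation=2)
cv2.imwrite("pics/c1.png",np.vstack([A,np.zeros((10,560,3),np.uint8)])); cv2.imwrite("pics/c2.png",B); cv2.imwrite("pics/c3.png",C)
print(proj("top",(0,0,0)),proj("scene",(0,0,0)))
for n,u in(("top",(189,206)),("top",(222,212))): print(plane(n,u,.045))
print(plane("top",(27,274),0),plane("top",(405,267),0)); print(plane("scene",(150,384),0))
E
```

```text
[273.69219143 379.85651416] [453.80544892 349.815437  ]
[0.47352785 0.22723957 0.045     ]
[0.45482664 0.13451722 0.045     ]
[0.29549779 0.68406752 0.        ] [ 0.29158347 -0.39011843  0.        ]
[0.32510394 0.48056952 0.        ]
```

View pics/c1.png

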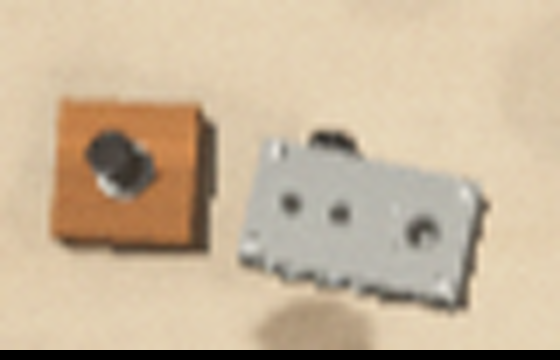

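View pics/c2.png

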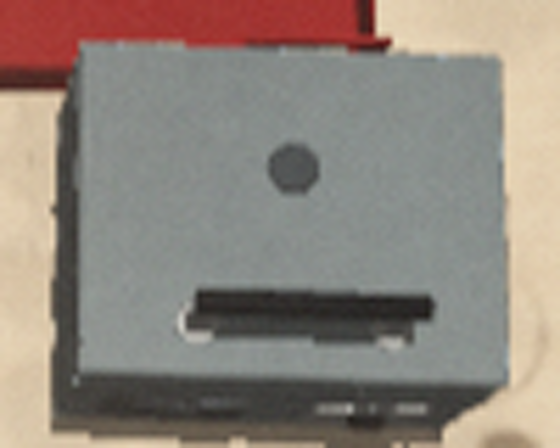

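View pics/c3.png

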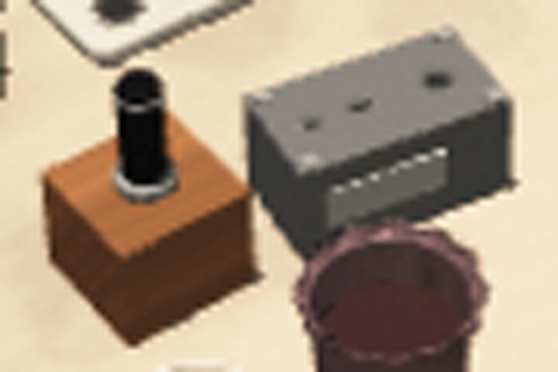

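c1: the wide opening is at crop (422,232), narrow ones at (291,203) and (340,213), and the grip top at (107,147). c2: the bar runs from (197,302) to (433,307). c3: the wide opening is at (438,80), narrow ones at (312,124) and (360,106), and the grip top at (138,85).

```bash
python3 - <<'E'
from h import *
s=cv2.imread("pics/scene0.png");t=cv2.imread("pics/top0.png")
T=lambda x,y:(170+(x+.5)/7-.5,185+(y+.5)/7-.5)
S=lambda x,y:(190+(x+.5)/6.2-.5,235+(y+.5)/6.2-.5)
for nm,a,b,z in(("wide",(438,80),(422,232),.045),("n1",(312,124),(291,203),.045),("n2",(360,106),(340,213),.045),("griptop",(138,88),(107,147),.092),("collar",(146,180),(126,177),.047)):
    print(nm,tri(S(*a),T(*b)),plane("scene",S(*a),z)[:2],plane("top",T(*b),z)[:2])
def dump(nm,im,r):
    y0,y1,x0,x1=r; m=(im[y0:y1,x0:x1].max(2)<45).astype(np.uint8)
    k,l,st,c=cv2.connectedComponentsWithStats(m,connectivity=8)
    i=1+np.argmax(st[1:,4]); ys,xs=np.where(l==i); print(nm,st[i],c[i]+[x0,y0])
    return cv2.minAreaRect(np.c_[xs+x0,ys+y0].astype(np.float32))
print(dump("top bar",t,(170,187,295,350)))
cv2.imwrite("pics/c4.png",cv2.resize(s[125:225,240:345],None,fx=5.6,fy=5.6,interpolation=2))
# rest top corners
print([plane("top",T(*p),.045)[:2].round(4) for p in((62,100),(200,105),(190,248),(52,240))])
print([plane("scene",S(*p),.045)[:2].round(4) for p in((43,178),(127,258),(248,188))])
U=lambda x,y:(265+(x+.5)/5.6-.5,125+(y+.5)/5.6-.5)
print("lid corners",[plane("top",U(*p),.161)[:2].round(4) for p in((82,42),(498,57),(507,384),(77,375))])
print("bar ends",[plane("top",U(*p),z)[:2].round(4) for p,z in(((197,302),.207),((433,307),.207))])
E
```

```text
wide (array([0.43837624, 0.11231953, 0.04068654]), np.float64(0.0011115932765959487)) [0.43419887 0.11534773] [0.43825094 0.112602  ]
n1 (array([0.45105692, 0.16490311, 0.0406939 ]), np.float64(0.0012243812665094559)) [0.44674867 0.16756152] [0.45091636 0.16502888]
n2 (array([0.44649213, 0.1451073 , 0.04119569]), np.float64(0.0014423337348814912)) [0.44256253 0.14746314] [0.44651896 0.14540689]
griptop (array([0.46732144, 0.23208533, 0.08663269]), np.float64(0.0028632526139936824)) [0.46085711 0.23473406] [0.46748962 0.23239258]
collar (array([0.4632657 , 0.23178712, 0.04438852]), np.float64(0.0015460458912485557)) [0.46156291 0.2338189 ] [0.46233097 0.23088099]
top bar [27  8 20  4 49] [332.79591837 179.85714286]
((331.5, 179.5), (3.0, 19.0), 90.0)
[array([0.4945, 0.2572]), array([0.4915, 0.2016]), array([0.4335, 0.2054]), array([0.4377, 0.2604])]
[array([0.4892, 0.2603]), array([0.4356, 0.2616]), array([0.4354, 0.2072])]
lid corners [array([ 0.648 , -0.0224]), array([ 0.6381, -0.219 ]), array([ 0.4812, -0.2114]), array([ 0.4886, -0.0143])]
bar ends [array([ 0.5114, -0.0632]), array([ 0.5076, -0.167 ])]
```

View pics/c4.png

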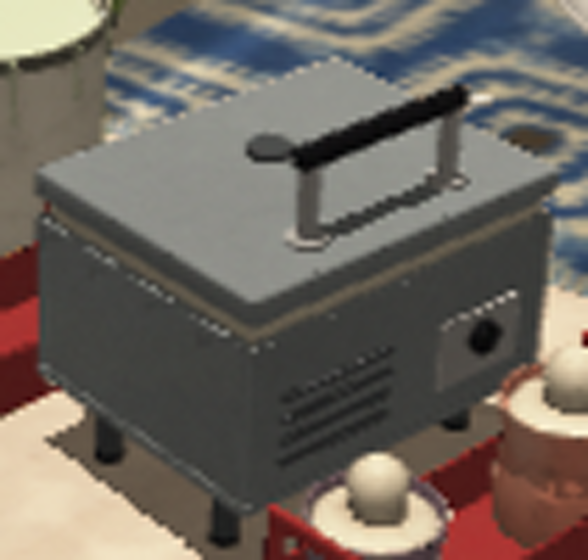

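c4: the bar runs from crop (303,155) to (458,97), standing clear above the lid. The two views agree to about 4 mm, so I'll average them. The pin's shift from rest to opening will be a relative move of about (-27,-119) mm.

```bash
cat >> h.py <<'E'
from scipy.spatial.transform import Rotation as Ro
def rot(o): return Ro.from_quat(np.roll(o["tool_rot"],-1))
def go(*ps):
    o=bot.get_obs(); R=rot(o); p=o["eef_pos"]; print("tcp",p.round(4),"yaw tool x",np.degrees(np.arctan2(*R.as_matrix()[1::-1,0])).round(2),"tilt z",R.as_matrix()[:,2].round(4))
    for q in ps:
        d=R.inv().apply(np.array(q)-p); print(q,d.round(4),"dist",np.linalg.norm(d).round(3)); p=np.array(q)
E
python3 - <<'E'
from h import *
C=lambda x,y:(240+(x+.5)/5.6-.5,125+(y+.5)/5.6-.5)
print("bar scene",[plane("scene",C(*p),.205)[:2].round(4) for p in((303,155),(458,97))])
print("beaker",plane("top",(194,251),.07),plane("scene",(254,282),.07),"glass",plane("top",(165,251),.06),plane("scene",(222,302),.06))
go((.22,-.60,.29),(.45,-.40,.29),(.51,-.1,.29),(.463,.2325,.20))
E
```

```text
bar scene [array([ 0.5114, -0.0658]), array([ 0.5036, -0.161 ])]
beaker [0.34681563 0.20954266 0.07      ] [0.34007498 0.21715548 0.07      ] glass [0.34883983 0.28906359 0.06      ] [0.3482783  0.29509571 0.06      ]
tcp [ 0.1634 -0.6543  0.2304] yaw tool x 14.02 tilt z [-5.0e-04  1.6e-03 -1.0e+00]
(0.22, -0.6, 0.29) [ 0.068  -0.0391 -0.0595] dist 0.098
(0.45, -0.4, 0.29) [ 2.716e-01 -1.383e-01  2.000e-04] dist 0.305
(0.51, -0.1, 0.29) [ 0.1309 -0.2765  0.0005] dist 0.306
(0.463, 0.2325, 0.2) [ 0.035  -0.3338  0.0906] dist 0.348
```

Units first: shifts go in shares of 50 mm and turns go in shares of pi/2 rad. So -0.0346 m is -0.692, 0.034 m is 0.68.

nudge_tcp --motion '{"plan": [[0.68, -0.39, -0.6, 0, 1], [0.68, -0.39, -0.6, 0, 1], [0.68, -0.346, 0, 0, 1], [0.68, -0.346, 0, 0, 1], [0.68, -0.346, 0, 0, 1], [0.68, -0.346, 0, 0, 1], [0.68, -0.346, 0, 0, 1], [0.68, -0.346, 0, 0, 1], [0.68, -0.346, 0, 0, 1], [0.68, -0.346, 0, 0, 1], [0.328, -0.692, 0, 0, 1], [0.328, -0.692, 0, 0, 1], [0.328, -0.692, 0, 0, 1], [0.328, -0.692, 0, 0, 1], [0.328, -0.692, 0, 0, 1], [0.328, -0.692, 0, 0, 1], [0.328, -0.692, 0, 0, 1], [0.328, -0.692, 0, 0, 1], [0, 0, 0, 0, 1]]}'

```text
t: 2.0
eef_pos: [0.5114, -0.0936, 0.2913]
tool_rot: [-0.001, 0.992, 0.127, 0.0]
contact_force: [-0.5, 0.2, -1.2]
gripper_width: 0.997
grasp_force: 0.0
```

```bash
python3 -c "
from h import *
go((.463,.2325,.15),(.463,.2325,.054))"
```

```text
tcp [ 0.5114 -0.0936  0.2913] yaw tool x 14.55 tilt z [ 4.0e-04  2.5e-03 -1.0e+00]
(0.463, 0.2325, 0.15) [ 0.0349 -0.3275  0.1421] dist 0.359
(0.463, 0.2325, 0.054) [-0.0001  0.0002  0.096 ] dist 0.096
```

Scaled: -0.0328 m is -0.656, 0.0142 m is 0.284.

nudge_tcp --motion '{"plan": [[0.07, -0.656, 0.284, 0, 1], [0.07, -0.656, 0.284, 0, 1], [0.07, -0.656, 0.284, 0, 1], [0.07, -0.656, 0.284, 0, 0.8], [0.07, -0.656, 0.284, 0, 0.8], [0.07, -0.656, 0.284, 0, 0.7], [0.07, -0.656, 0.284, 0, 0.7], [0.07, -0.656, 0.284, 0, 0.6], [0.07, -0.656, 0.284, 0, 0.6], [0.07, -0.656, 0.284, 0, 0.6], [0, 0, 0, 0, 0.6], [0, 0, 0, 0, 0.6], [0, 0, 0, 0, 0.6]]}'

```text
t: 3.3
eef_pos: [0.4657, 0.2251, 0.1493]
tool_rot: [0.0, 0.993, 0.121, -0.0]
contact_force: [0.5, 0.4, 0.4]
gripper_width: 0.6
grasp_force: 0.0
```

```bash
python3 -c "
from h import *
for n in('scene','top'): cv2.imwrite('pics/%s1.png'%n,bot.read_camera(n))
a=cv2.imread('pics/scene1.png')[150:290,150:290];b=cv2.imread('pics/top1.png')[150:290,130:270]
cv2.imwrite('pics/m1.png',np.hstack([cv2.resize(x,(400,400),interpolation=2) for x in(a,b)]))
go((.463,.2325,.054))"
```

```text
tcp [0.4659 0.2252 0.1496] yaw tool x 13.89 tilt z [ 7.e-04 -5.e-04 -1.e+00]
(0.463, 0.2325, 0.054) [-0.0011 -0.0079  0.0956] dist 0.096
```

View pics/m1.png

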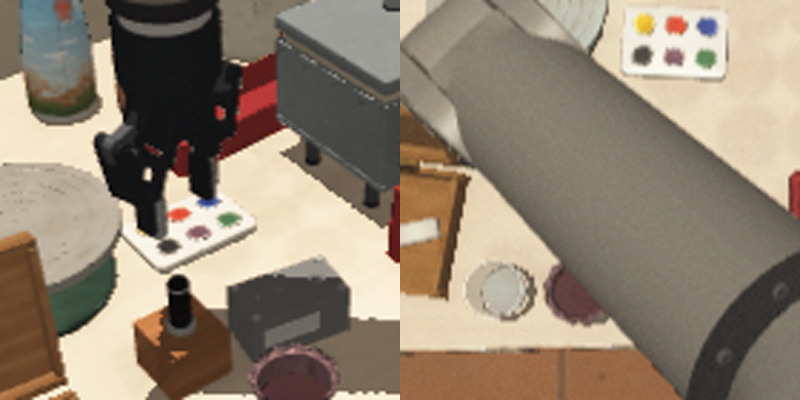

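The gripper is above the rest with its fingers straddling the pin line (pin top at crop (180,285)), and the arm hides the rest from the top camera. Descending to grasp.

Scaled: 0.02 m is 0.4, 0.0155 m is 0.31.

nudge_tcp --motion '{"plan": [[-0.01, -0.08, 0.4, 0, 0.6], [-0.012, -0.078, 0.4, 0, 0.6], [0, 0, 0.4, 0, 0.6], [0, 0, 0.4, 0, 0.6], [0, 0, 0.31, 0, 0.6], [0, 0, 0, 0, 0.6], [0, 0, 0, 0, 0.6], [0, 0, 0, 0, 0.2], [0, 0, 0, 0, 0], [0, 0, 0, 0, 0], [0, 0, 0, 0, 0], [0, 0, 0, 0, 0], [0, 0, 0, 0, 0]]}' --grip_force 40

```text
t: 4.7
eef_pos: [0.4631, 0.2331, 0.0548]
tool_rot: [0.001, 0.993, 0.122, 0.001]
contact_force: [0.3, -3.1, 5.9]
gripper_width: 0.197
grasp_force: 38.8
```

```bash
python3 -c "
from h import *
a=bot.read_camera('scene')[190:310,150:290]
cv2.imwrite('pics/m2.png',cv2.resize(a,None,fx=4,fy=4,interpolation=2))
go((.463,.2325,.054),(.463,.2325,.13),(.436,.1137,.13))
print(bot.get_obs()['contact_force'])"
```

```text
tcp [0.4631 0.2331 0.0548] yaw tool x 13.96 tilt z [ 0.0016 -0.0011 -1.    ]
(0.463, 0.2325, 0.054) [-0.0003  0.0006  0.0008] dist 0.001
(0.463, 0.2325, 0.13) [ 0.0001  0.0001 -0.076 ] dist 0.076
(0.436, 0.1137, 0.13) [-5.490e-02  1.088e-01  1.000e-04] dist 0.122
[-0.80138527 -3.15928335  4.76692765]
```

View pics/m2.png

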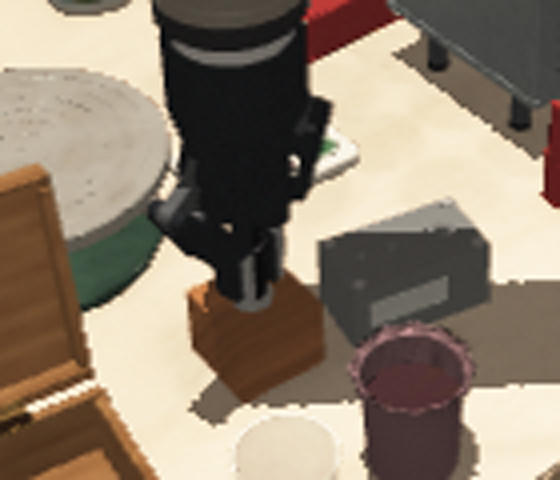

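Scaled: 0.0274 m is 0.548, -0.01 m is -0.2.

nudge_tcp --motion '{"plan": [[0, 0, -0.2, 0, 0], [0, 0, -0.3, 0, 0], [0, 0, -0.36, 0, 0], [0, 0, -0.36, 0, 0], [-0.274, 0.548, 0, 0, 0], [-0.274, 0.548, 0, 0, 0], [-0.274, 0.548, 0, 0, 0], [-0.274, 0.548, 0, 0, 0], [0, 0, 0, 0, 0], [0, 0, 0, 0, 0], [0, 0, 0, 0, 0]]}'

```text
t: 5.85
eef_pos: [0.4361, 0.1159, 0.1157]
tool_rot: [-0.001, 0.992, 0.123, 0.001]
contact_force: [-0.7, 0.1, 0.0]
gripper_width: 0.2
grasp_force: 39.2
```

```bash
python3 -c "
from h import *
im=bot.read_camera('scene');cv2.imwrite('pics/s3.png',im)
cv2.imwrite('pics/m3.png',cv2.resize(im[205:275,220:300],None,fx=7,fy=7,interpolation=2))
go((.436,.113,.054));print(bot.get_obs()['contact_force'])"
```

```text
tcp [0.436  0.116  0.1155] yaw tool x 14.13 tilt z [ 0.0012  0.0011 -1.    ]
(0.436, 0.113, 0.054) [-0.0008  0.0029  0.0615] dist 0.062
[-0.17347833 -0.29238469 -0.76437357]
```

View pics/m3.png

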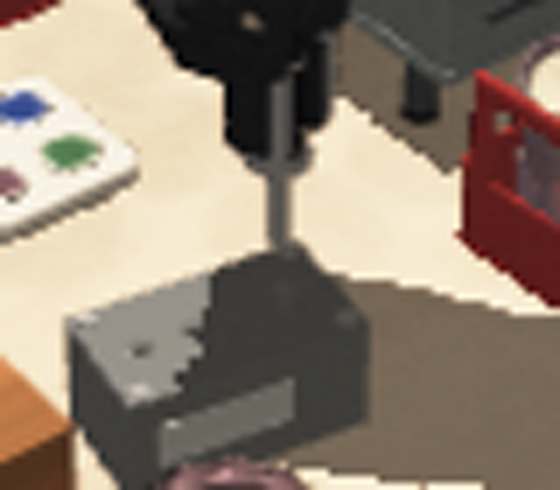

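The pin hangs upright above the box: tip at crop (279,245), the opening hidden in shadow just below it. I'll compare tip and mouth in this same camera.

```bash
python3 -c "
from h import *
im=cv2.imread('pics/s3.png')
print(im[228:246,255:266].max(2))
for y in (240,245,250): print(plane('scene',(220+279.5/7-.5,205+(y+.5)/7-.5),.0707))
print(proj('scene',(.4342,.1153,.045)))
d=proj('scene',(.4342,.1153,.0707))-proj('scene',(.4342,.1153,.045));print(d)
for a in((.001,0,0),(0,.001,0)): print(proj('scene',np.array((.4342,.1153,.0707))+a)-proj('scene',(.4342,.1153,.0707)))
"
```

```text
[[ 84  85  86  89  90  85  84  83  95 178 246]
 [205 124  88  87  90  89  89  96 153 225 244]
 [242 238 199  87  89  98 140 193 239 241 242]
 [242 241 231 120  88  97 169 240 241 241 242]
 [242 242 233 122  89  97 170 240 241 241 242]
 [241 241 233 122  88  98 171 242 242 243 243]
 [241 242 233 123  90  98 170 241 242 243 243]
 [243 242 233 123  88  98 170 241 242 242 242]
 [242 242 233 122  88  98 171 242 242 241 242]
 [242 242 233 123  88  98 172 243 242 242 242]
 [242 242 233 121  88  98 172 243 243 244 244]
 [243 243 236 159  90  97 124 158 227 243 244]
 [242 243 236 158 106  82  88  86 127 226 243]
 [165 120  82  70  67  77  85  72  77 168 244]
 [ 70  64  60  61  61  61  62  62  62  98 198]
 [ 61  61  63  61  61  61  62  60  61  63 102]
 [ 60  62  61  61  61  62  61  62  61  62  65]
 [ 61  62  61  61  65  66  64  63  62  62  61]]
[0.43615213 0.11624704 0.0707    ]
[0.43420945 0.11798217 0.0707    ]
[0.43227511 0.11970983 0.0707    ]
[260.24046787 247.47489372]
[ 0.04550317 -8.38822564]
[-0.2849758  -0.20543666]
[-0.31837309  0.18129589]
```

Column says shift 1 px right, which matches moving to (0.436, 0.113). Descending slowly while watching the force.

Scaled: 0.01 m is 0.2, 0.0029 m is 0.058.

nudge_tcp --motion '{"plan": [[-0.016, 0.058, 0, 0, 0], [0, 0, 0.2, 0, 0], [0, 0, 0.16, 0, 0], [0, 0, 0.1, 0, 0], [0, 0, 0.08, 0, 0], [0, 0, 0.06, 0, 0], [0, 0, 0.06, 0, 0], [0, 0, 0, 0, 0], [0, 0, 0, 0, 0]]}'

```text
t: 6.8
eef_pos: [0.4356, 0.1117, 0.0818]
tool_rot: [-0.0, 0.993, 0.122, 0.0]
contact_force: [0.3, 2.8, -1.3]
gripper_width: 0.199
grasp_force: 39.0
```

```bash
python3 -c "
from h import *
go((.436,.113,.054));print(bot.get_obs()['contact_force'])"
```

```text
tcp [0.4356 0.1117 0.0818] yaw tool x 14.03 tilt z [ 2.e-04  4.e-04 -1.e+00]
(0.436, 0.113, 0.054) [ 0.0007 -0.0011  0.0278] dist 0.028
[ 0.31139158  2.80143433 -1.25300268]
```

The tip is 8 mm inside the mouth with only 3 N sideways. I'll relieve that by 1 mm and push home.

nudge_tcp --motion '{"plan": [[0, -0.02, 0.08, 0, 0], [0, 0, 0.1, 0, 0], [0, 0, 0.1, 0, 0], [0, 0, 0.1, 0, 0], [0, 0, 0.08, 0, 0], [0, 0, 0.06, 0, 0], [0, 0, 0.04, 0, 0], [0, 0, 0.02, 0, 0], [0, 0, 0, 0, 0], [0, 0, 0, 0, 0]]}'

```text
t: 7.8
eef_pos: [0.4355, 0.1123, 0.0544]
tool_rot: [0.001, 0.993, 0.122, 0.0]
contact_force: [-7.2, -2.3, 25.6]
gripper_width: 0.199
grasp_force: 41.8
```

```bash
python3 -c "
from h import *
go((.436,.113,.054));print(bot.get_obs()['contact_force'])"
```

```text
tcp [0.4355 0.1123 0.0544] yaw tool x 14.01 tilt z [ 8.0e-04 -1.3e-03 -1.0e+00]
(0.436, 0.113, 0.054) [ 0.0007 -0.0005  0.0004] dist 0.001
[-7.17587188 -2.33214038 25.5534791 ]
```

Collar seated (z 0.0544, 26 N axial). Releasing, rising and looking.

Scaled: -0.04 m is -0.8, -0.03 m is -0.6, -0.143 rad / 1.5708 = -0.091.

nudge_tcp --motion '{"plan": [[0, 0, 0, 0, 0.55], [0, 0, 0, 0, 0.55], [0, 0, 0, 0, 0.55], [0, 0, -0.2, 0, 0.55], [0, 0, -0.6, 0, 0.55], [0, 0, -0.8, 0, 0.55], [0, 0, -0.8, 0, 0.55], [0, 0, -0.8, 0, 0.55], [0, 0, -0.8, 0, 0.55], [0, 0, 0, -0.091, 0.8], [0, 0, 0, -0.091, 0.8], [0, 0, 0, -0.091, 0.8], [0, 0, 0, -0.091, 0.8], [0, 0, 0, -0.091, 0.8], [0, 0, 0, -0.091, 0.8], [0, 0, 0, -0.091, 0.8], [0, 0, 0, -0.091, 0.8], [0, 0, 0, -0.091, 0.8], [0, 0, 0, 0, 0.8]]}'

```text
t: 9.7
eef_pos: [0.435, 0.1125, 0.2532]
tool_rot: [-0.0, 0.72, 0.694, 0.0]
contact_force: [-0.4, -0.1, 0.0]
gripper_width: 0.804
grasp_force: 0.0
```

```bash
python3 -c "
from h import *
im=bot.read_camera('scene');cv2.imwrite('pics/s4.png',im)
cv2.imwrite('pics/m4.png',cv2.resize(im[190:290,190:300],None,fx=5,fy=5,interpolation=2))
go((.46,.05,.28),(.5085,-.114,.25),(.5085,-.114,.186)); print(bot.get_obs()['q'])"
```

```text
tcp [0.4351 0.1124 0.2531] yaw tool x 87.6 tilt z [ 1.e-04  0.e+00 -1.e+00]
(0.46, 0.05, 0.28) [-0.0613  0.0275 -0.0269] dist 0.072
(0.5085, -0.114, 0.25) [-0.1618  0.0553  0.03  ] dist 0.174
(0.5085, -0.114, 0.186) [-0.    -0.     0.064] dist 0.064
[ 0.19475378  0.12505034 -0.62600829  2.0090742   0.08523126  1.03254835
 -0.51327796]
```

View pics/m4.png

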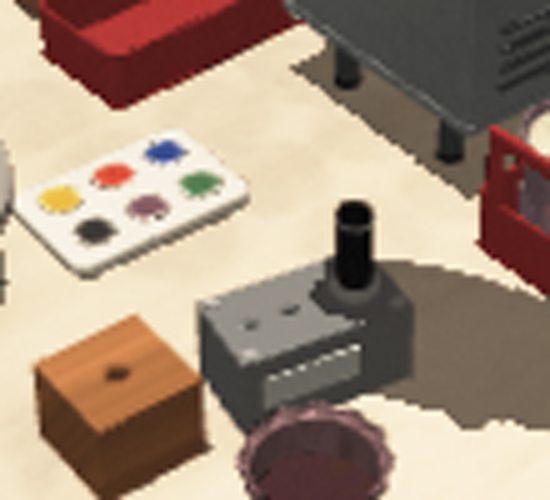

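The pin is home: its collar is flat on the box at crop (353,285) and the rest is empty. Now to the lid handle.

Scaled: -0.0324 m is -0.648, -0.031 m is -0.62.

nudge_tcp --motion '{"plan": [[-0.62, 0.276, -0.27, 0, 0.8], [-0.62, 0.276, -0.27, 0, 0.8], [-0.648, 0.22, 0.08, 0, 0.8], [-0.648, 0.22, 0.08, 0, 0.8], [-0.648, 0.22, 0.08, 0, 0.8], [-0.648, 0.22, 0.08, 0, 0.8], [-0.648, 0.22, 0.08, 0, 0.8], [0, 0, 0, 0, 0.8], [0, 0, 0, 0, 0.8], [0, 0, 0, 0, 0.8]]}'

```text
t: 10.75
eef_pos: [0.5089, -0.1133, 0.26]
tool_rot: [-0.0, 0.721, 0.693, 0.0]
contact_force: [0.1, 0.1, 0.3]
gripper_width: 0.799
grasp_force: 0.0
```

```bash
python3 -c "
from h import *
go((.5085,-.115,.186)); print(bot.get_obs()['q'])
im=bot.read_camera('scene');cv2.imwrite('pics/m5.png',cv2.resize(im[90:230,230:360],None,fx=4,fy=4,interpolation=2))"
```

```text
tcp [ 0.5089 -0.1133  0.26  ] yaw tool x 87.77 tilt z [ 0.e+00  5.e-04 -1.e+00]
(0.5085, -0.115, 0.186) [-0.0018 -0.0004  0.074 ] dist 0.074
[ 0.47345292  0.22759267 -0.4341415   1.86219705  0.10751296  1.0747165
 -0.04110468]
```

View pics/m5.png

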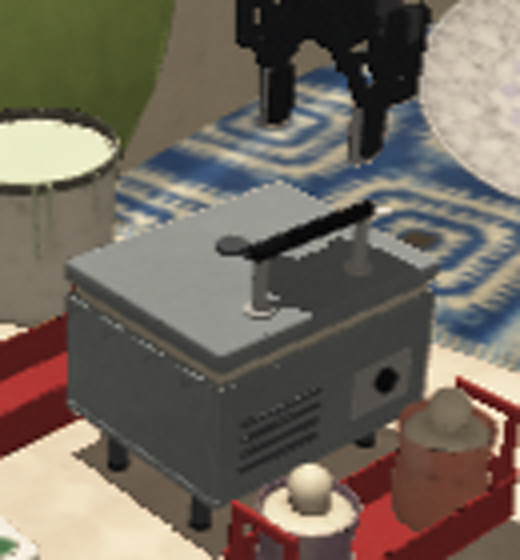

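The fingers straddle the bar's middle (bar centre at crop (310,228)). Lowering and gripping.

Scaled: 0.02 m is 0.4, 0.014 m is 0.28.

nudge_tcp --motion '{"plan": [[-0.036, -0.008, 0.4, 0, 0.8], [0, 0, 0.4, 0, 0.8], [0, 0, 0.4, 0, 0.8], [0, 0, 0.28, 0, 0.8], [0, 0, 0, 0, 0.8], [0, 0, 0, 0, 0.3], [0, 0, 0, 0, 0], [0, 0, 0, 0, 0], [0, 0, 0, 0, 0], [0, 0, 0, 0, 0], [0, 0, 0, 0, 0]]}' --grip_force 60

```text
t: 11.9
eef_pos: [0.5086, -0.1165, 0.1867]
tool_rot: [0.0, 0.721, 0.693, -0.0]
contact_force: [-2.2, 0.5, 5.4]
gripper_width: 0.114
grasp_force: 58.4
```

```bash
python3 -c "
from h import *
o=bot.get_obs();print(o['contact_force'],o['torque'])
p=o['eef_pos'];R=rot(o);a0=np.arctan2(.070,.135);r=np.hypot(.135,.07);k=np.radians(-2.4)
for d in range(5,50,5):
  a=a0+np.radians(d); h=.135-r*np.cos(a); w=np.array([h*np.cos(k),h*np.sin(k),r*np.sin(a)-.07])
  b=a-np.radians(5); h2=.135-r*np.cos(b); w2=np.array([h2*np.cos(k),h2*np.sin(k),r*np.sin(b)-.07])
  print(d,R.inv().apply(w-w2).round(4),(p+w).round(4))
go()"
```

```text
[-2.18310946  0.5151786   5.40364311] [ 0.02488413  0.55812204 -0.12104017]
5 [-0.      0.0066 -0.0115] [ 0.5152 -0.1168  0.1982]
10 [-0.      0.0076 -0.0109] [ 0.5228 -0.1171  0.209 ]
15 [-0.      0.0085 -0.0102] [ 0.5313 -0.1174  0.2192]
20 [-0.      0.0094 -0.0094] [ 0.5406 -0.1178  0.2286]
25 [-0.      0.0102 -0.0085] [ 0.5508 -0.1183  0.2371]
30 [-0.      0.0109 -0.0076] [ 0.5616 -0.1187  0.2448]
35 [-0.      0.0115 -0.0066] [ 0.5731 -0.1192  0.2514]
40 [-0.      0.012  -0.0056] [ 0.5851 -0.1197  0.2571]
45 [-0.      0.0125 -0.0046] [ 0.5975 -0.1202  0.2616]
tcp [ 0.5086 -0.1165  0.1867] yaw tool x 87.73 tilt z [ 2.e-04 -3.e-04 -1.e+00]
```

Bar gripped. Lifting along the arc at 2.5° per row, first to 22.5°.

Scaled: -0.0058 m is -0.116, -0.0057 m is -0.114.

nudge_tcp --motion '{"plan": [[0, 0.064, -0.116, 0, 0], [0, 0.068, -0.114, 0, 0], [0, 0.074, -0.11, 0, 0], [0, 0.078, -0.108, 0, 0], [0, 0.082, -0.104, 0, 0], [0, 0.088, -0.1, 0, 0], [0, 0.092, -0.096, 0, 0], [0, 0.096, -0.092, 0, 0], [0, 0.1, -0.086, 0, 0], [0, 0, 0, 0, 0], [0, 0, 0, 0, 0]]}'

```text
t: 13.0
eef_pos: [0.5439, -0.1182, 0.2335]
tool_rot: [-0.001, 0.721, 0.693, -0.002]
contact_force: [-12.6, -0.1, 11.0]
gripper_width: 0.115
grasp_force: 58.7
```

```bash
python3 -c "
from h import *
o=bot.get_obs();print(o['contact_force'],o['torque'],o['grasp_force']); go((.5456,-.1180,.2330))"
```

```text
[-12.60209059  -0.10120754  10.96177864] [ 0.07724276  2.93143407 -0.12495805] 58.67981135845184
tcp [ 0.5439 -0.1182  0.2335] yaw tool x 87.72 tilt z [-4.2e-03 -9.0e-04 -1.0e+00]
(0.5456, -0.118, 0.233) [0.0003 0.0017 0.0005] dist 0.002
```

Scaled: 0.0063 m is 0.126, 0.0062 m is 0.124.

nudge_tcp --motion '{"plan": [[0, 0.104, -0.082, 0, 0], [0, 0.108, -0.078, 0, 0], [0, 0.11, -0.074, 0, 0], [0, 0.114, -0.068, 0, 0], [0, 0.116, -0.064, 0, 0], [0, 0.12, -0.058, 0, 0], [0, 0.12, -0.054, 0, 0], [0, 0.124, -0.048, 0, 0], [0, 0.126, -0.044, 0, 0], [0, 0, 0, 0, 0], [0, 0, 0, 0, 0], [0, 0, 0, 0, 0]]}'

```text
t: 14.2
eef_pos: [0.5988, -0.1209, 0.263]
tool_rot: [0.002, 0.721, 0.693, 0.0]
contact_force: [-3.4, -1.1, 7.5]
gripper_width: 0.116
grasp_force: 61.8
```

```bash
python3 -c "
from h import *
o=bot.get_obs();print(o['contact_force'],o['torque'],o['grasp_force']); go((.5975,-.1202,.2616))
im=bot.read_camera('scene');cv2.imwrite('pics/s6.png',im);cv2.imwrite('pics/m6.png',cv2.resize(im[70:230,190:370],None,fx=4,fy=3.7,interpolation=2) if 0 else cv2.resize(im[80:229,190:370],None,fx=4,fy=4,interpolation=2))"
```

```text
[-3.40587387 -1.10735461  7.47831939] [-0.2544092   1.02994113 -0.08860208] 61.835306882858276
tcp [ 0.5988 -0.1209  0.263 ] yaw tool x 87.71 tilt z [ 0.0029 -0.0016 -1.    ]
(0.5975, -0.1202, 0.2616) [ 0.0006 -0.0013  0.0014] dist 0.002
```

View pics/m6.png

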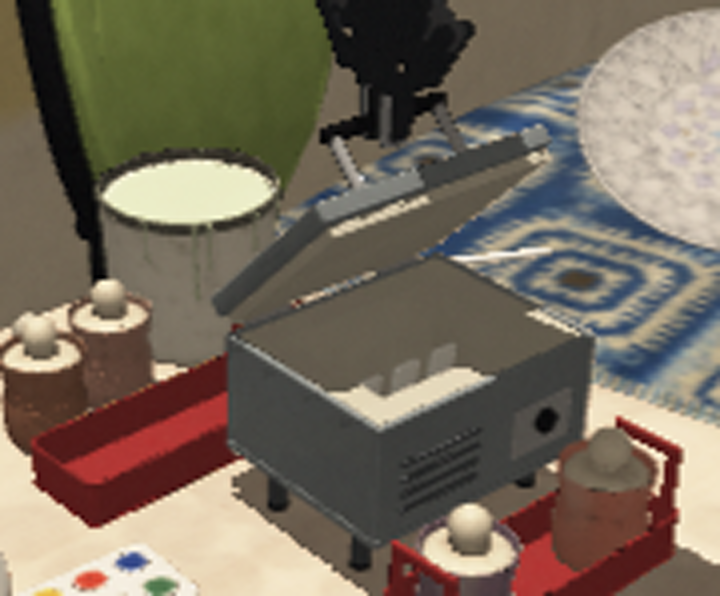

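The lid is held open about 45° with the test tiles visible; its front-top-left corner is at crop (319,213) and right at (548,130). I'll measure the angle independently from that corner, against the shut picture.

```bash
python3 -c "
from h import *
k=np.radians(-2.4);X=np.array([np.cos(k),np.sin(k),0]);Y=np.array([-np.sin(k),np.cos(k),0])
H=np.array([.5086,-.1155,.135])+.135*X
def f(c,off,s,z0): return off[0]+(c[0]+.5)/s-.5, off[1]+(c[1]+.5)/s-.5
for nm,uv,sd in(('shutL',f((252,304),(240,125),5.6,0),.1),('shutR',f((557,172),(240,125),5.6,0),-.1),('openL',f((319,210),(190,80),4,0),.1),('openR',f((543,128),(190,80),4,0),-.1)):
  o,d=ray('scene',uv); t=((H+sd*Y-o)@Y)/(d@Y); p=o+t*d-H; print(nm,(p@X).round(4),p[2].round(4),'ang',np.degrees(np.arctan2(p[2],-(p@X))).round(1)-9.2)
o=bot.get_obs();print(o['eef_pos'],o['contact_force'],abs(o['joint_vel']).max())
for a in(40,45,50):
  r=np.hypot(.16,.026);b=np.radians(a+9.2);print(a,[((proj('scene',H+s*Y-r*np.cos(b)*X+[0,0,r*np.sin(b)])-[190,80])*4).round() for s in(.1,-.1)])
"
```

```text
shutL -0.1582 0.0225 ang -1.0999999999999996
shutR -0.1577 0.0198 ang -2.0999999999999996
openL -0.0977 0.1272 ang 43.3
openR -0.0944 0.1259 ang 43.900000000000006
[ 0.59879855 -0.12088943  0.26301702] [-5.63633496 -1.12649667  6.54426638] 0.0026786300879460267
40 [array([326., 220.]), array([554., 136.])]
45 [array([315., 200.]), array([543., 119.])]
50 [array([302., 182.]), array([531., 103.])]
```

Camera gives 44.4° and 46.0° relative to shut, kinematics about 45.5°, and the arm is steady. Settling briefly, then handing in.

nudge_tcp --motion '{"plan": [[0, 0, 0, 0, 0], [0, 0, 0, 0, 0], [0, 0, 0, 0, 0], [0, 0, 0, 0, 0], [0, 0, 0, 0, 0]]}'

```text
t: 14.75
eef_pos: [0.5988, -0.1209, 0.263]
tool_rot: [0.002, 0.721, 0.693, 0.0]
contact_force: [-4.9, -1.4, 6.8]
gripper_width: 0.118
grasp_force: 61.8
```

```bash
python3 -c "
from station import bot
print(bot.hand_in())"
```

```text
the job is handed in; nothing more can be done
None
```

The lock-out pin is fully home in the wide opening, and the kiln lid was then lifted and is held steady in the gripper at about 45°; the job was handed in at about 14.8 s.

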